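# Wedge the candle mould tight in its clamp

### The arm

A 7-joint arm with a two-finger parallel gripper is mounted at the origin on a cart in front of the work surface, level with it; the furniture and walls round the work are solid. World frame = base frame: x ahead of the robot, y to its left, z up, the work surface at z = 0. Lengths are in m, angles in rad, forces in N, time in s.
With the tool pointing down it reaches from about 0.375 to 0.925 m from the base axis. Payload 3.1 kg.
Tool frame: the origin (TCP) lies at the very end of the fingers, on their centre line; the grasp point (between the pads) lies 19 mm behind it (env.hold_point_z is the z of the grasp point in the tool frame, in m); z points along the fingers, y is the line along which they close (so a half turn about z gives the same grasp; the last joint's range is limited). The gripper opens to 85 mm and grips with 20 to 120 N. Pads are 22 mm wide; open, the fingers measure 114 mm over their backs; the gripper's body (76 mm by 85 mm) begins 54 mm behind the grasp point. The pads swing forward as they close: fully open they stand 13 mm farther back than shut.
Start: joints at [1.025, 0.383, 0.044, 1.598, -0.018, 1.161, -0.05], TCP at [0.281, -0.586, 0.231] pointing down, gripper open.
Joint ranges: [-2.61, 2.61], [-0.41, 2.15], [-1.48, 1.57], [0, 2.5], [-1.57, 4.71], [0.05, 1.97], [-2.85, 2.85]. Speed limits (rad/s): [2.79, 2.79, 3.14, 3.14, 3.14, 3.14, 3.14].

### API

Orientations are given as a unit quaternion [x, y, z, w].
In Python, from station import env gives the robot as it stands.
- The arm moves only by the tool servo_tool, never from a script. Its argument "targets" is a list that holds one entry, the list of rows, each a list of 4 numbers: the shift along the tool's x, y, z in mm, then the turn about the tool's z in degrees. A call has 1 to 8 rows; each row is the pose to reach, as a shift and turn from the pose commanded when the call began, along the tool's axes at that moment; what a row does not reach only later rows make up. A row lasts 1/10 s, in which the tool goes at most 50 mm and 8.59 degrees, less where a joint would pass 70% of its speed; a pose out of reach is approached as far as the arm can. A call with a gripper value outside its range is refused whole. "fingers" is the finger opening in mm, from 0 to 85.4, set as the call begins (left out, the last holds). The fingers move at their own pace and stop on an object; "squeeze" is the grip in N (left out, the last holds). Time passes only in rows, so rows that repeat a pose let the fingers close. It gives the time, the measured TCP pose, the force, the opening and the grip force at its end, in the units of the state.
- env.get_state(): the state, without advancing time (a new reading comes with each control period).
- env.capture(name): name is "scene" or "top" or "wrist"; returns a dict with "color" (384x512x3 uint8, red, green, blue), "fx", "fy", "cx", "cy" (pixels), "rvec" (rotation vector, rad) and "tvec" (3), from world to camera coordinates, as OpenCV has them. Camera axes: x right, y down, z forward; pixel columns grow to the right and rows downward; lengths in m; the calibration is good to about 2 mm. A picture is of the moment at which its call begins. There is no depth.
- env.job_done(): hands the job in; it is judged then, once.
The state is a dict: "clock": time; "joint_pos": joint angles; "qvel": joint speeds; "joint_efforts": joint torques, N m; "eef_pos": TCP position; "orientation": TCP orientation; "contact_force": force on the tool from outside, world axes, zero at the start; "moment": the same for the moment, N m; "opening": finger opening in m; "grip_force": force on a finger pad.
Only numpy, scipy, OpenCV 4.12 (cv2) and the standard library are available. Lean on these libraries where they do the work, as an engineer would, in place of code of your own. Each camera call takes 0.05 s, during which the arm holds its last target. There are 200 camera calls.

### The job

Close up the split candle mould in the wooden wedge clamp: pick up the loose wooden wedge, start its thin end in the slot between the dark rail and the sliding jaw so that it lies flat on the clamp's board, and let go of it. Then tap the wedge forward with gentle taps or pushes until it stops moving forward and stays stuck by itself, holding the mould tight between jaw and stop. Do not force it (15 to 20 N on the wedge is plenty), and leave the other things on the table alone.

Things in the scene. Friction and masses are not known exactly. Their poses are not given: they have to be found in the camera images.
- clamp: Wedge clamp fixed to the table: plywood board 270 x 190 x 18 mm, local x -190 to +80, y -95 to +95 mm. Origin at table height. Local x is the way the wedge is driven, away from the robot; z up. Dark rail: x -35 to +75, y -90 to -60 mm, top 58 mm above the table. Beyond the mould (+y) a dark stop block with two knobs, set within a range of 8 mm, not measured.
- rail_corner (a point): Lower corner of the rail at the slot's mouth (clamp-local x -35, y -60 mm), at the height of the board's top, z = 18 mm. The rail's face runs from here along the clamp's x: the straight side of the slot. The slot is open above; its floor is the board, which reaches 155 mm back from the mouth, towards the robot. Axes as the clamp's.
- jaw_corner (a point): Lower corner of the sliding jaw's sloped face at the slot's mouth, at board height, opposite rail_corner; the y distance between them is the mouth's width, 18 to 21 mm at the start. The sloped face runs from here along +x and nears the rail 1 in 6, parallel to the wedge's sloped face (slot 70 mm long). Axes as the clamp's.
- jaw: Sliding wooden jaw, 69 mm long, 40 mm high, its top 58 mm above the table. It slides only along the clamp's y, with 1 N of friction, pushed towards the mould (+y) by the wedge. This origin is only a reference point at board height, not in the jaw's wood: use jaw_corner.
- mould: Split aluminium candle mould, 64 x 60 (y) x 50 mm, 0.5 kg, standing on the board between jaw and stop with some slack; origin under its centre. Driven in, the wedge slides jaw and mould to the stop; only then the force rises. The clamping force is then about 0.8 to 1.5 times the push on the wedge; part stays when the push ends. It must stay over 8 N and never exceed 32 N.
- wedge_center (a point): Centre of the loose light-wood wedge, 0.07 to 0.14 kg, 140 mm long, 36 mm high, 33 mm thick (y) at the thick end, 21.7 mm here, 10 mm at the thin end. x points to the thin end (70 mm ahead; thick end face 70 mm behind), z up. Face at y = -10.8 mm is straight and goes along the rail; the +y face slopes 1 in 6. Waxed; friction holds it once tight.
- wedge_tip (a point): Middle of the wedge's thin end face (10 mm thick), half-way up; axes as the wedge's; 5.8 mm to the -y side of wedge_center. With the mould tight it stands some 65 to 125 mm past the slot's mouth, depending on where the stop is set: drive until it no longer moves.
- label_roll: Bystander: white roll of stickers, 66 mm across, 30 mm high, lying flat; origin under its centre
- wick_tin: Bystander: round grey tin, 68 mm across, 36 mm high; origin under its centre
- pink_cap: Bystander: pink screw cap, 48 mm across, 24 mm high; origin under its centre
- spare_jar: Bystander: loose amber jar with black lid, 68 mm across, 78 mm high; origin under its centre
- marker: Bystander: white and blue marker pen, 134 mm long, lying; origin under its centre
Things that resemble listed ones, but are neither listed nor needed, are in the scene too. Of the things like the part that bears wedge_center, leave any that is yellow; of the rest the smaller one is meant.

How it is judged:
By the outcome, as a careful person would: the job done as asked, in the order asked, and still so for the second after the job is handed in, with the robot touching nothing.
It also fails if it takes over 54 s, if anything falls off the work surface, if the arm or the gripper's body presses on something with over 40 N, if the wrist force passes 120 N, or if a joint passes its speed limit or range.

## Working session

There is one attempt and no reset: what is moved stays moved. The work goes in short steps, Python scripts to look and compute and a tool call to move; the robot and the scene stay as the last step left them, time stands still between calls to the robot, and variables do not carry over. Pictures are saved under pics/ and viewed, at most 10 in all, crops included, and the job is handed in when it is done.

Besides the shell and the picture viewer there is one more tool, called after ">>>" by a JSON object that holds its "api" and its "payload", one argument or row to a line. servo_tool: Moves the arm, as the interface text tells. Its arguments: {"type":"object","properties":{"targets":{"type":"array"},"fingers":{"type":"number"},"squeeze":{"type":"number"}},"required":["targets"]}

```bash
mkdir -p pics; cat > h.py <<'E'
import numpy as np, cv2
from station import env
def cap(n,f):
    c=env.capture(n); cv2.imwrite('pics/'+f+'.png',c['color'][:,:,::-1]); np.save('pics/'+f+'.npy',c,allow_pickle=True); return c
def load(f): return np.load('pics/'+f+'.npy',allow_pickle=True).item()
def ray(c,u,v,z):
    R=cv2.Rodrigues(np.array(c['rvec'],float))[0]; t=np.array(c['tvec'],float).ravel()
    o=-R.T@t; d=R.T@np.array([(u-c['cx'])/c['fx'],(v-c['cy'])/c['fy'],1.])
    return o+d*(z-o[2])/d[2]
def proj(c,P):
    K=np.array([[c['fx'],0,c['cx']],[0,c['fy'],c['cy']],[0,0,1.]])
    return cv2.projectPoints(np.array(P,float).reshape(-1,3),np.array(c['rvec'],float),np.array(c['tvec'],float),K,None)[0].reshape(-1,2)
E
python3 - <<'E'
from h import *
a=cap('scene','s0');b=cap('top','t0')
im=np.vstack([a['color'],b['color']])[:,:,::-1]
cv2.imwrite('pics/both.png',cv2.resize(b['color'][:,:,::-1],(800,600),interpolation=cv2.INTER_CUBIC))
for c in (a,b): print(c['fx'],c['rvec'],c['tvec'])
print(env.get_state())
E
```

```text
415.9044879134328 [ 1.14331345 -2.31408442  1.06589748] [0.35388948 0.34434799 1.09653377]
367.9351083188875 [ 2.20240918 -2.16320802  0.12546422] [-0.01670141  0.58509416  1.0859515 ]
{'clock': 0.1, 'joint_pos': array([ 1.02515974,  0.3837592 ,  0.04385774,  1.59940363, -0.01789374,
        1.16122038, -0.04986707]), 'qvel': array([-1.17511112e-03, -3.66980137e-04,  1.61886146e-05, -1.60934695e-03,
        1.13629104e-03,  1.09841812e-03, -9.14020995e-04]), 'joint_efforts': array([ 3.08267627e-03, -4.34730470e+01,  1.02997184e+00, -2.50455487e+01,
        1.10619390e-02,  5.43000206e-03, -4.95379012e-06]), 'eef_pos': array([ 0.28107688, -0.58513875,  0.23001544]), 'orientation': array([ 9.75023521e-01,  2.22098393e-01, -3.33706289e-04, -1.15155581e-03]), 'contact_force': array([ 0.28811605, -0.25847378,  1.15655823]), 'moment': array([-0.02302964,  0.03061646, -0.00591912]), 'grip_force': 0.0, 'opening': 0.08559930661963103}
```

View pics/both.png

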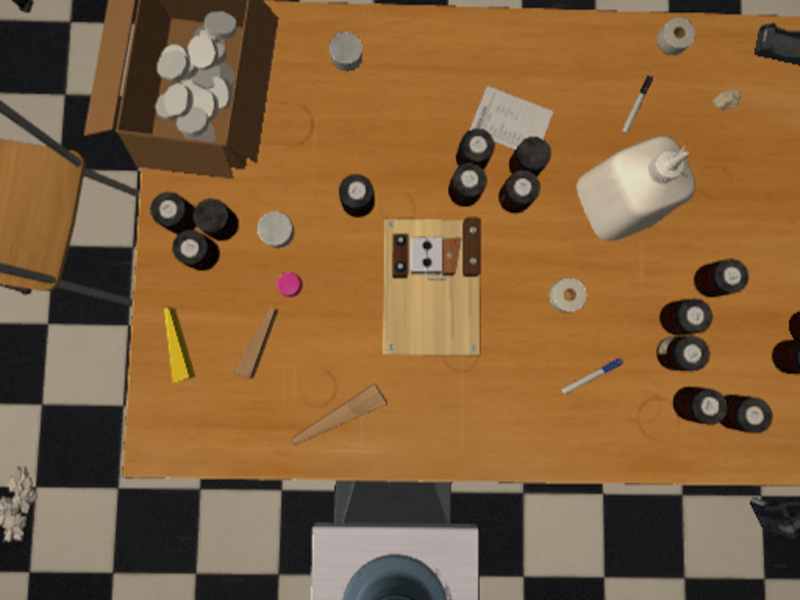

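View pics/s0.png

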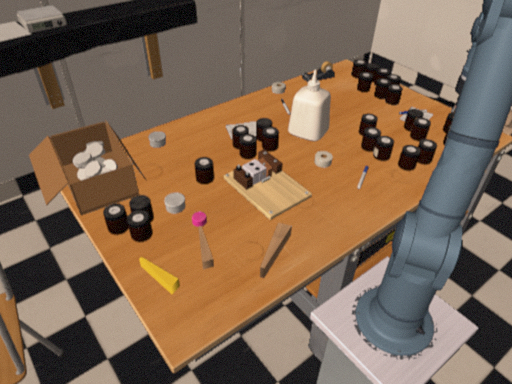

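The top view (800x600 scale) shows three wedges: yellow at (177,345), a small brown one at (257,343), and a larger brown one at (340,413). I rule out the yellow one; of the two brown ones, (257,343) is smaller and its length of about 75 px matches 140 mm, so that is the one meant. The clamp is at (432,287), with its rail at (472,247) and its jaw at (452,256). The next crop is to confirm this.

```bash
python3 - <<'E'
from h import *
b=load('t0'); s=load('s0')
print(proj(b,[[0,0,0],[.281,-.586,.23],[.5,0,0]]),proj(s,[[0,0,0],[.281,-.586,.23]]))
k=512/800
for n,u,v,z in [('W thin L',269,309,.036),('W thin R',276,310,.036),('W thickL',237,373,.036),('W thickR',250,377,.036),('big1',294,441,.036),('big2',381,388,.036),('cl BL',384,355,.018),('cl BR',479,355,.018),('cl TL',386,220,.018),('cl TR',480,220,.018)]:
    print(n,ray(b,u*k,v*k,z).round(4))
im=b['color'][:,:,::-1]
A=cv2.resize(im[190:290,120:260],(700,500),interpolation=cv2.INTER_CUBIC)
B=cv2.resize(im[130:235,235:320],(486,600),interpolation=cv2.INTER_CUBIC)
C=np.zeros((600,800,3),np.uint8)
A=cv2.resize(im[190:290,145:255],(440,400),interpolation=cv2.INTER_CUBIC)
B=cv2.resize(im[135:235,237:317],(360,450),interpolation=cv2.INTER_CUBIC)
C[:400,:440]=A;C[:450,440:]=B
cv2.imwrite('pics/crop.png',C)
E
```

```text
[[251.6735907  390.12503524]
 [495.24382864 313.09429123]
 [254.65976001 220.26522155]] [[392.67409727 318.76174583]
 [452.61937028 126.0913676 ]]
W thin L [0.5621 0.2479 0.036 ]
W thin R [0.5604 0.2345 0.036 ]
W thickL [0.4398 0.3034 0.036 ]
W thickR [0.4327 0.2786 0.036 ]
big1 [0.3153 0.1918 0.036 ]
big2 [0.4161 0.0311 0.036 ]
cl BL [0.4783 0.0268 0.018 ]
cl BR [ 0.4814 -0.1576  0.018 ]
cl TL [0.7442 0.0281 0.018 ]
cl TR [ 0.7484 -0.1584  0.018 ]
```

View pics/crop.png

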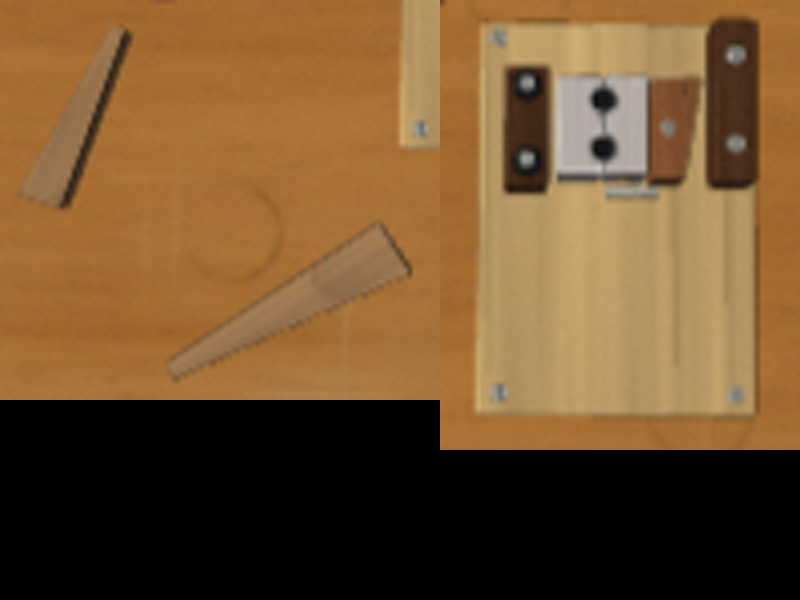

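The crop confirms it. The small wedge is at the upper left, with its tip near (120,35) and thick end near (45,200). Its right face is the straight one. The larger brown wedge, with a patch on it, is the decoy. I move above the small one.

>>> {"api": "servo_tool", "payload": {
  "targets": [
    [[14,-17,0,0],[42,-50,0,0],[70,-84,0,0],[98,-117,0,0],[126,-150,0,0],[154,-183,0,0],[182,-216,0,0],[210,-249,0,0]]
  ]
}}

```text
clock: 0.9
eef_pos: [0.3627, -0.2685, 0.2309]
orientation: [0.975, 0.222, -0.0, -0.0]
contact_force: [0.4, 0.1, 0.0]
opening: 0.0856
grip_force: 0.0
```

>>> {"api": "servo_tool", "payload": {
  "targets": [
    [[28,-33,0,0],[56,-66,0,0],[84,-99,0,0],[112,-132,0,0],[140,-165,0,0],[168,-198,0,0],[196,-231,0,0],[224,-264,0,0]]
  ]
}}

```text
clock: 1.7
eef_pos: [0.4503, 0.0659, 0.2311]
orientation: [0.975, 0.222, -0.0, 0.0]
contact_force: [1.5, -0.3, 0.5]
opening: 0.0856
grip_force: 0.0
```

>>> {"api": "servo_tool", "payload": {
  "targets": [
    [[28,-33,0,8],[56,-66,0,16],[84,-99,0,24],[112,-132,0,32],[133,-157,0,40],[133,-157,0,47],[133,-157,0,47],[133,-157,0,47]]
  ]
}}

```text
clock: 2.5
eef_pos: [0.5022, 0.2625, 0.2306]
orientation: [0.983, -0.184, -0.0, 0.001]
contact_force: [-0.2, -0.1, -1.5]
opening: 0.0857
grip_force: 0.0
```

```bash
python3 - <<'E'
from h import *
s=env.get_state();print(s['clock'],s['eef_pos'],s['orientation'],s['contact_force'])
c=cap('wrist','w1'); cv2.imwrite('pics/w1b.png',cv2.resize(c['color'][:,:,::-1],(800,600),interpolation=cv2.INTER_CUBIC))
print(proj(c,[s['eef_pos'],[.561,.241,.036],[.436,.291,.036]]))
E
```

```text
2.5 [0.50217593 0.26245169 0.23059951] [ 9.82842091e-01 -1.84446658e-01 -4.02325529e-04  8.32128129e-04] [-0.15146879 -0.13344293 -1.5020189 ]
[[260.07508625 247.66817996]
 [258.09726651 112.10479509]
 [257.17992006 229.25800631]]
```

View pics/w1b.png

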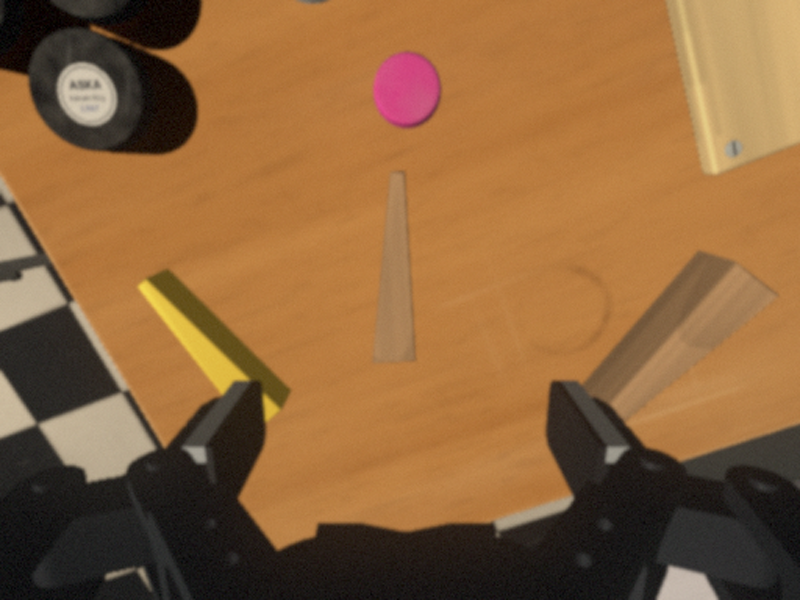

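The wrist view shows the small wedge clear between the fingers, with its tip at (390-405,171) and thick end at (373-415,361). The pink cap ahead, at (407,88), is clear of it.

```bash
python3 - <<'E'
from h import *
c=load('w1');k=.64
P=[ray(c,(u+.5)*k-.5,(v+.5)*k-.5,.036)[:2] for u,v in [(390,171),(405,171),(373,361),(415,361)]]
P=np.array(P);print(P.round(4),np.linalg.norm(P[0]-P[1]),np.linalg.norm(P[2]-P[3]),np.linalg.norm(P[3]-P[1]))
an=lambda d:np.degrees(np.arctan2(d[1],d[0]))
print(an(P[1]-P[3]),an(P[0]-P[2]))
m=(P[2]+P[3])/2; t=(P[0]+P[1])/2
print(m,t,an(t-m))
R=cv2.Rodrigues  
from scipy.spatial.transform import Rotation as Ro
s=env.get_state();T=Ro.from_quat(s['orientation']).as_matrix()
print('toolx yaw',an(T[:2,0]),env.hold_point_z)
g=m+(t-m)*0.36   # 50mm from thick end
print(g,T.T@(np.r_[g,.007]-s['eef_pos'])*1000)
E
```

```text
[[0.5671 0.2485]
 [0.5634 0.239 ]
 [0.4421 0.3124]
 [0.4305 0.2826]] 0.010208252970932846 0.03198923841527647 0.13981669025458382
-18.16640111912593 -27.083121486047716
[0.43633539 0.29751341] [0.56522104 0.24377739] -22.632614080661362
toolx yaw -21.30281774576713 -0.0187
[0.48273422 0.27816844] [-24.17290479  -8.40772868 223.71092926]
```

Sizes match: 10.2 mm, 32 mm and 139.8 mm. I align with the straight face and descend.

>>> {"api": "servo_tool", "payload": {
  "targets": [
    [[-12,-4,20,-1.5],[-24,-8,55,-3],[-24,-8,90,-3],[-24,-8,125,-3],[-24,-8,160,-3],[-24,-8,190,-3],[-24,-8,210,-3],[-24,-8,210,-3]]
  ],
  "fingers": 50
}}

```text
clock: 3.35
eef_pos: [0.4808, 0.276, 0.0182]
orientation: [0.987, -0.16, -0.003, 0.003]
contact_force: [0.5, -0.1, 0.1]
opening: 0.0497
grip_force: 0.0
```

```bash
python3 - <<'E'
from h import *
s=env.get_state();print(s['eef_pos'],s['opening'])
c=cap('wrist','w2'); cv2.imwrite('pics/w2b.png',c['color'][:,:,::-1])
E
```

```text
[0.48079636 0.27595347 0.01823869] 0.04973283453410968
```

View pics/w2b.png

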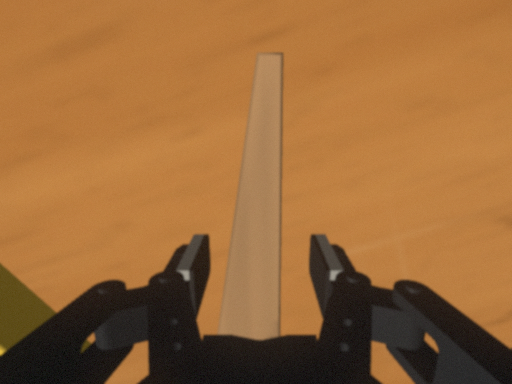

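The wedge lies between the pads, with its straight face vertical at column 281 and so parallel to the tool. I lower, grip and lift slightly.

>>> {"api": "servo_tool", "payload": {
  "targets": [
    [[0,0,6,0],[0,0,11,0],[0,0,11,0]]
  ]
}}

```text
clock: 3.7
eef_pos: [0.4834, 0.2796, 0.0107]
orientation: [0.987, -0.159, 0.0, -0.0]
contact_force: [0.5, -0.1, 1.1]
opening: 0.0499
grip_force: 0.0
```

>>> {"api": "servo_tool", "payload": {
  "targets": [
    [[0,0,0,0],[0,0,0,0],[0,0,0,0],[0,0,0,0],[0,0,0,0],[0,0,0,0]]
  ],
  "fingers": 10,
  "squeeze": 30
}}

```text
clock: 4.3
eef_pos: [0.4835, 0.2799, 0.011]
orientation: [0.987, -0.159, 0.0, -0.0]
contact_force: [-0.8, -2.1, 5.1]
opening: 0.0258
grip_force: 29.6
```

>>> {"api": "servo_tool", "payload": {
  "targets": [
    [[0,0,-15,0],[0,0,-45,0],[0,0,-80,0],[0,0,-120,0],[0,0,-160,0],[0,0,-160,0]]
  ]
}}

```text
clock: 4.9
eef_pos: [0.4867, 0.283, 0.1773]
orientation: [0.987, -0.159, 0.005, -0.004]
contact_force: [0.9, 0.8, -0.7]
opening: 0.0256
grip_force: 29.2
```

Gripped and lifted. I move to the front of the clamp.

>>> {"api": "servo_tool", "payload": {
  "targets": [
    [[9,21,0,-2],[26,63,0,-4],[44,106,0,-6],[61,149,0,-8],[79,192,0,-10],[97,235,0,-12],[114,278,0,-14],[130,317,0,-16]]
  ]
}}

```text
clock: 5.7
eef_pos: [0.5055, -0.0644, 0.1697]
orientation: [1.0, -0.02, -0.001, 0.0]
contact_force: [0.2, -0.3, -1.2]
opening: 0.0256
grip_force: 29.2
```

```bash
python3 - <<'E'
from h import *
s=env.get_state()
from scipy.spatial.transform import Rotation as Ro
T=Ro.from_quat(s['orientation']).as_matrix()
print(s['eef_pos'],np.degrees(np.arctan2(T[1,0],T[0,0])),T.T@(np.array([.515,-.11,.177])-s['eef_pos'])*1000)
E
```

```text
[ 0.5054724  -0.06440852  0.16968456] -2.299956633627392 [11.3407262  45.17436256 -7.31699306]
```

>>> {"api": "servo_tool", "payload": {
  "targets": [
    [[5,22,0,-1.5],[11,42,0,-2.8],[11,45,0,-2.8],[11,45,0,-2.8],[11,45,0,-2.8],[11,45,0,-2.8]]
  ]
}}

```text
clock: 6.3
eef_pos: [0.5156, -0.1053, 0.1702]
orientation: [1.0, 0.006, -0.0, -0.0]
contact_force: [0.8, 0.6, -0.7]
opening: 0.0255
grip_force: 29.2
```

```bash
python3 - <<'E'
from h import *
s=env.get_state();print(s['eef_pos'],s['orientation'])
c=cap('wrist','w3'); cv2.imwrite('pics/w3b.png',cv2.resize(c['color'][:,:,::-1],(800,600),interpolation=cv2.INTER_CUBIC))
E
```

```text
[ 0.51555329 -0.10532164  0.17016861] [ 9.99984580e-01  5.53784072e-03 -1.97171355e-04 -3.65112913e-04]
```

View pics/w3b.png

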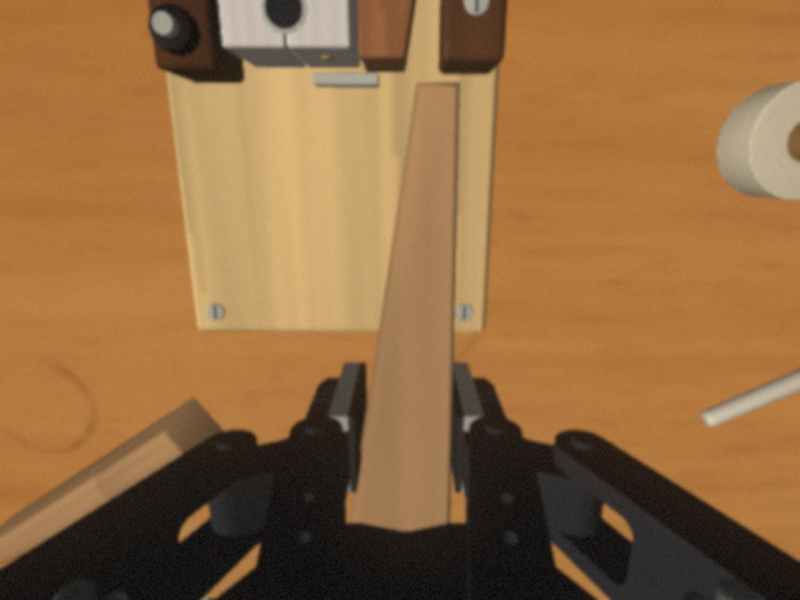

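The wedge is gripped straight, with its tip at (416-459,84). Ahead of it is the slot mouth: the jaw's lower corner is near (405,69) and the rail's near (441,72). The board's rear corners are at (198,330) and (484,330).

```bash
python3 - <<'E'
from h import *
from scipy.spatial.transform import Rotation as Ro
c=load('w3');k=.64
r=lambda u,v,z:ray(c,(u+.5)*k-.5,(v+.5)*k-.5,z).round(4)
for n,u,v,z in [('tipL',416,84,.195),('tipR',459,84,.195),('thR',448,525,.195),('thL',358,520,.195),('jaw bot',405,69,.018),('rail bot',441,72,.018),('railR bot',497,72,.018),('rail top',443,62,.058),('BL',198,330,.018),('BR',484,330,.018),('edgeR',493,180,.018),('edgeR',496,100,.018),('edgeL',172,100,.018)]: print(n,r(u,v,z))
b=load('t0')
def t(x,y,z):
    u,v=(x-440)/4.5+237,y/4.5+135
    return ray(b,u,v,z).round(4)
for n,x,y,z in [('rail BL top',708,184,.058),('rail TL top',709,20,.058),('jaw BR bot',683,184,.018)]: print('top',n,t(x,y,z))
im=c['color'][:,:,::-1]
A=cv2.resize(im[0:75,205:335],(780,450),interpolation=cv2.INTER_CUBIC)
cv2.imwrite('pics/w3c.png',A)
E
```

```text
tipL [ 0.6034 -0.1063  0.195 ]
tipR [ 0.6035 -0.116   0.195 ]
thR [ 0.4833 -0.1178  0.195 ]
thL [ 0.4848 -0.0912  0.195 ]
jaw bot [ 0.6372 -0.1033  0.018 ]
rail bot [ 0.6359 -0.1236  0.018 ]
railR bot [ 0.6362 -0.1551  0.018 ]
rail top [ 0.6335 -0.1217  0.058 ]
BL [0.4802 0.0303 0.018 ]
BR [ 0.4822 -0.1565  0.018 ]
edgeR [ 0.5772 -0.1565  0.018 ]
edgeR [ 0.6216 -0.1555  0.018 ]
edgeL [0.6196 0.0299 0.018 ]
top rail BL top [ 0.6322 -0.121   0.058 ]
top rail TL top [ 0.7422 -0.1209  0.058 ]
top jaw BR bot [ 0.6375 -0.109   0.018 ]
```

View pics/w3c.png

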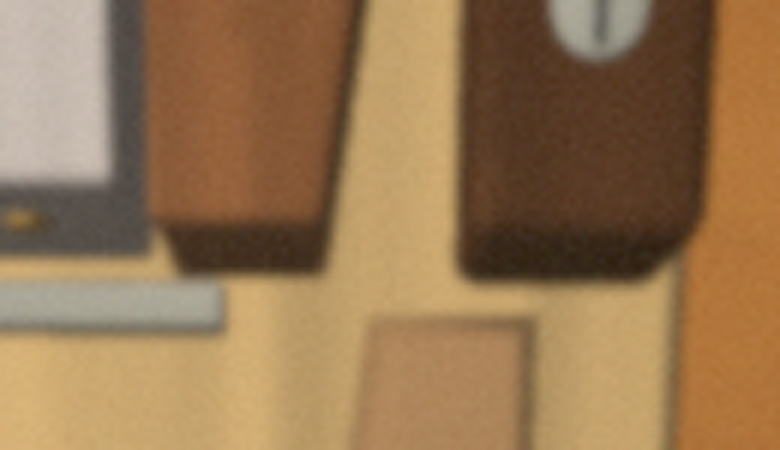

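The mouth measures about 20 mm, at x 0.636, with the rail face at y −0.1235 and the jaw at −0.1035. The wedge face is at y −0.116, parallel to within 0.5°. I shift it, lower to just above the board, then slide in.

>>> {"api": "servo_tool", "payload": {
  "targets": [
    [[0,2,20,0],[0,5,55,0],[0,5,90,0],[0,5,115,0],[0,5,130,0],[0,5,135,0],[0,5,135,0],[0,5,135,0]]
  ]
}}

```text
clock: 7.15
eef_pos: [0.5173, -0.1124, 0.0366]
orientation: [1.0, 0.004, 0.001, 0.0]
contact_force: [1.0, -0.3, -1.1]
opening: 0.0253
grip_force: 29.2
```

```bash
python3 - <<'E'
from h import *
s=env.get_state();print(s['eef_pos'],s['orientation'],s['contact_force'])
c=cap('wrist','w4'); cv2.imwrite('pics/w4b.png',cv2.resize(c['color'][:240,150:400,::-1],(600,576),interpolation=cv2.INTER_CUBIC))
E
```

```text
[ 0.51730504 -0.11244275  0.03661747] [9.99990378e-01 4.15867223e-03 1.37366843e-03 2.50330186e-04] [ 0.96459099 -0.25434942 -1.1310275 ]
```

View pics/w4b.png

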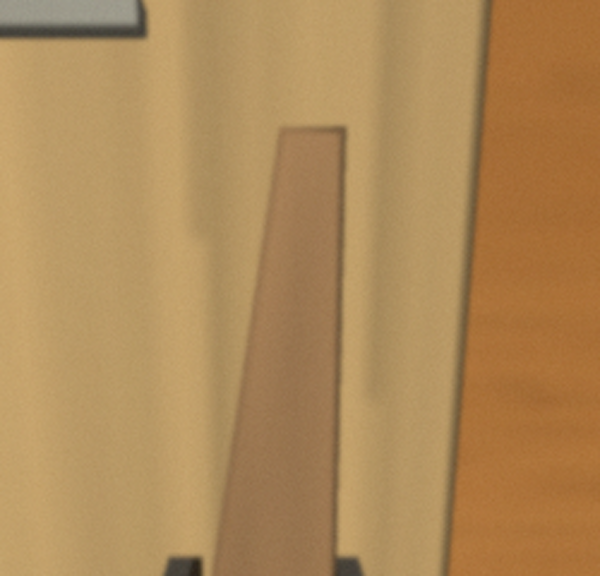

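The wedge is above the board, tip at (280-345,128) in the crop, and the board's right edge runs from (488,0) to (447,576). I check that they are parallel.

```bash
python3 - <<'E'
from h import *
c=load('w4')
r=lambda x,y,z:ray(c,150+(x+.5)/2.4-.5,(y+.5)/2.4-.5,z)
an=lambda d:np.degrees(np.arctan2(d[1],d[0]))
for z in (.058,.062):
    a,b=r(336,570,z),r(345,128,z); l=r(280,128,z); print(b,l,an(b-a),l[1]-b[1])
a,b=r(447,572,.018),r(488,2,.018);print(a,b,an(b-a))
print(r(145,36,.018),env.get_state()['eef_pos'])
E
```

```text
[ 0.60582995 -0.12369921  0.058     ] [ 0.60575    -0.11381783  0.058     ] 0.9459834853515737 0.009881375487841085
[ 0.60521824 -0.12328898  0.062     ] [ 0.60514092 -0.11373356  0.062     ] 0.9459834853515644 0.009555418354211379
[ 0.5146958  -0.15591635  0.018     ] [ 0.63462479 -0.15464816  0.018     ] 0.6058508973460505
[ 0.62820419 -0.08797438  0.018     ] [ 0.51740783 -0.11256008  0.03680176]
```

>>> {"api": "servo_tool", "payload": {
  "targets": [
    [[4,-2.5,0,0],[12,-2.5,0,0],[20,-2.5,0,0],[28,-2.5,0,0],[33,-2.5,0,0],[38,-2.5,0,0],[38,-2.5,0,0]]
  ]
}}

```text
clock: 7.9
eef_pos: [0.5548, -0.1096, 0.0353]
orientation: [1.0, 0.004, 0.0, -0.0]
contact_force: [-0.4, 0.8, -1.2]
opening: 0.0253
grip_force: 29.2
```

>>> {"api": "servo_tool", "payload": {
  "targets": [
    [[4,0,0,0],[8,0,0,0],[12,0,0,0],[16,0,0,0],[20,0,0,0],[22,0,0,0],[22,0,0,0]]
  ]
}}

```text
clock: 8.6
eef_pos: [0.5763, -0.1095, 0.0354]
orientation: [1.0, 0.004, 0.0, -0.0]
contact_force: [0.0, 0.1, 0.2]
opening: 0.0253
grip_force: 29.2
```

>>> {"api": "servo_tool", "payload": {
  "targets": [
    [[0,0,2,0],[0,0,4,0],[0,0,5,0],[0,0,6,0],[0,0,6,0]]
  ]
}}

```text
clock: 9.1
eef_pos: [0.5757, -0.1095, 0.0292]
orientation: [1.0, 0.004, -0.0, -0.0]
contact_force: [0.9, 0.2, -1.1]
opening: 0.0253
grip_force: 29.2
```

```bash
python3 - <<'E'
from h import *
s=env.get_state();print(s['eef_pos'],s['contact_force'])
c=cap('top','t1');d=cap('scene','s1')
A=cv2.resize(c['color'][135:235,237:337,::-1],(400,400),interpolation=cv2.INTER_CUBIC)
B=cv2.resize(d['color'][140:240,200:300,::-1],(400,400),interpolation=cv2.INTER_CUBIC)
cv2.imwrite('pics/c1.png',np.hstack([A,B]))
E
```

```text
[ 0.57570579 -0.10951898  0.02919634] [ 0.94304048  0.24437081 -1.06923779]
```

View pics/c1.png

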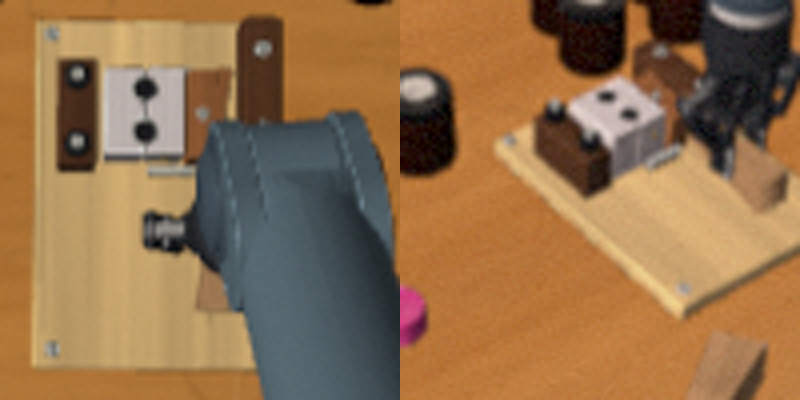

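The wedge is in line with the slot, and the forces stayed near zero. I lower until it touches the board.

>>> {"api": "servo_tool", "payload": {
  "targets": [
    [[0,0,0.5,0],[0,0,1,0],[0,0,1,0],[0,0,1,0]]
  ]
}}

```text
clock: 9.6
eef_pos: [0.5762, -0.1096, 0.029]
orientation: [1.0, 0.004, 0.0, 0.0]
contact_force: [-1.9, -0.4, 5.4]
opening: 0.0253
grip_force: 29.7
```

Touching the board at 5 N. I let go, rise and move behind the thick end.

>>> {"api": "servo_tool", "payload": {
  "targets": [
    [[0,0,-1,0],[0,0,-1,0],[0,0,-1,0],[0,0,-1,0],[0,0,-1,0]]
  ],
  "fingers": 48
}}

```text
clock: 10.1
eef_pos: [0.5757, -0.1095, 0.0291]
orientation: [1.0, 0.004, -0.0, -0.0]
contact_force: [-0.4, -0.2, -0.3]
opening: 0.0484
grip_force: 0.0
```

>>> {"api": "servo_tool", "payload": {
  "targets": [
    [[0,0,-10,0],[0,0,-30,0],[0,0,-55,0],[-25,-2,-60,0],[-60,-2,-60,0],[-85,-2,-60,0],[-85,-2,-60,0]]
  ]
}}

```text
clock: 10.8
eef_pos: [0.4863, -0.1087, 0.089]
orientation: [1.0, 0.004, -0.002, 0.001]
contact_force: [-0.5, -0.6, -0.3]
opening: 0.048
grip_force: 0.0
```

>>> {"api": "servo_tool", "payload": {
  "targets": [
    [[0,0,0,0],[0,0,0,0],[0,0,0,0],[0,0,0,0]]
  ],
  "fingers": 0
}}

```text
clock: 11.2
eef_pos: [0.4919, -0.108, 0.0895]
orientation: [1.0, 0.004, 0.0, -0.0]
contact_force: [0.2, -0.4, -0.1]
opening: -0.0
grip_force: 0.0
```

```bash
python3 - <<'E'
from h import *
s=env.get_state();print(s['eef_pos'],s['contact_force'],s['opening'])
c=cap('wrist','w5');cv2.imwrite('pics/w5b.png',c['color'][:,:,::-1])
E
```

```text
[ 0.49186737 -0.10796868  0.0894761 ] [ 0.19306477 -0.37375191 -0.11607831] -2.2454253036512864e-05
```

View pics/w5b.png

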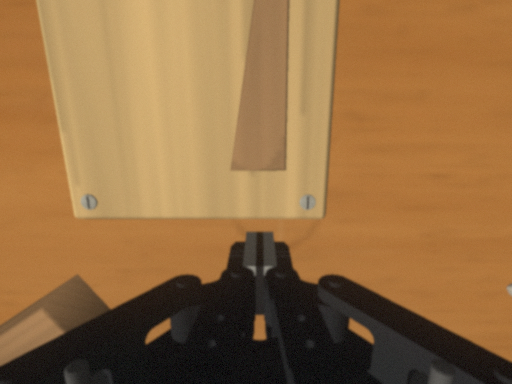

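The wedge lies flat and free, with its thick end at (232-286,170), centred on the closed fingers at column 260. I lower behind it and push.

>>> {"api": "servo_tool", "payload": {
  "targets": [
    [[0,0,20,0],[0,0,45,0],[0,0,59,0],[0,0,62,0],[0,0,62,0]]
  ]
}}

```text
clock: 11.75
eef_pos: [0.4906, -0.108, 0.0269]
orientation: [1.0, 0.004, -0.001, -0.0]
contact_force: [0.3, -0.2, -0.0]
opening: 0.0001
grip_force: 0.0
```

>>> {"api": "servo_tool", "payload": {
  "targets": [
    [[3,0,0,0],[6,0,0,0],[9,0,0,0],[12,0,0,0],[15,0,0,0],[18,0,0,0],[21,0,0,0],[21,0,0,0]]
  ]
}}

```text
clock: 12.55
eef_pos: [0.5124, -0.108, 0.0273]
orientation: [1.0, 0.004, 0.0, -0.0]
contact_force: [0.3, -0.2, 0.6]
opening: -0.0001
grip_force: 0.0
```

>>> {"api": "servo_tool", "payload": {
  "targets": [
    [[3,0,0,0],[6,0,0,0],[9,0,0,0],[12,0,0,0],[15,0,0,0],[18,0,0,0],[21,0,0,0],[21,0,0,0]]
  ]
}}

```text
clock: 13.35
eef_pos: [0.5335, -0.1078, 0.0274]
orientation: [1.0, 0.004, 0.0, -0.0]
contact_force: [0.2, -0.1, 0.3]
opening: -0.0002
grip_force: 0.0
```

>>> {"api": "servo_tool", "payload": {
  "targets": [
    [[1,0,0,0],[2,0,0,0],[3,0,0,0],[4,0,0,0],[5,0,0,0],[6,0,0,0],[7,0,0,0],[8,0,0,0]]
  ]
}}

```text
clock: 14.15
eef_pos: [0.5407, -0.1078, 0.0272]
orientation: [1.0, 0.004, -0.0, -0.0]
contact_force: [-1.1, -0.3, -0.7]
opening: 0.0001
grip_force: 0.5
```

>>> {"api": "servo_tool", "payload": {
  "targets": [
    [[1,0,0,0],[2,0,0,0],[3,0,0,0],[4,0,0,0],[5,0,0,0],[6,0,0,0]]
  ]
}}

```text
clock: 14.75
eef_pos: [0.5469, -0.1078, 0.0273]
orientation: [1.0, 0.004, 0.0, -0.0]
contact_force: [-1.2, 1.1, -0.3]
opening: 0.0
grip_force: 0.5
```

>>> {"api": "servo_tool", "payload": {
  "targets": [
    [[1,0,0,0],[2,0,0,0],[3,0,0,0],[4,0,0,0]]
  ]
}}

```text
clock: 15.15
eef_pos: [0.5501, -0.1078, 0.0272]
orientation: [1.0, 0.004, -0.001, 0.0]
contact_force: [-2.8, 0.4, 1.8]
opening: -0.0004
grip_force: 1.4
```

>>> {"api": "servo_tool", "payload": {
  "targets": [
    [[1,0,0,0],[2,0,0,0],[3,0,0,0],[4,0,0,0]]
  ]
}}

```text
clock: 15.55
eef_pos: [0.5546, -0.1077, 0.0272]
orientation: [1.0, 0.004, -0.0, 0.0]
contact_force: [-3.5, 0.3, -0.0]
opening: -0.0001
grip_force: 1.3
```

>>> {"api": "servo_tool", "payload": {
  "targets": [
    [[1,0,0,0],[2,0,0,0],[3,0,0,0],[4,0,0,0]]
  ]
}}

```text
clock: 15.95
eef_pos: [0.5588, -0.1077, 0.0272]
orientation: [1.0, 0.004, -0.0, 0.0]
contact_force: [-1.9, -1.0, -0.6]
opening: -0.0001
grip_force: 1.1
```

>>> {"api": "servo_tool", "payload": {
  "targets": [
    [[1,0,0,0],[2,0,0,0],[3,0,0,0],[4,0,0,0]]
  ]
}}

```text
clock: 16.35
eef_pos: [0.5629, -0.1077, 0.0273]
orientation: [1.0, 0.004, 0.0, 0.0]
contact_force: [-1.1, -1.9, -0.7]
opening: -0.0
grip_force: 1.1
```

>>> {"api": "servo_tool", "payload": {
  "targets": [
    [[1,0,0,0],[2,0,0,0],[3,0,0,0],[4,0,0,0]]
  ]
}}

```text
clock: 16.75
eef_pos: [0.5669, -0.1076, 0.0273]
orientation: [1.0, 0.004, 0.0, 0.0]
contact_force: [-1.3, -0.3, -0.3]
opening: -0.0
grip_force: 1.0
```

>>> {"api": "servo_tool", "payload": {
  "targets": [
    [[1,0,0,0],[2,0,0,0],[3,0,0,0]]
  ]
}}

```text
clock: 17.05
eef_pos: [0.5699, -0.1076, 0.0273]
orientation: [1.0, 0.004, 0.0, 0.0]
contact_force: [-1.8, -1.7, -0.5]
opening: 0.0004
grip_force: 1.0
```

>>> {"api": "servo_tool", "payload": {
  "targets": [
    [[1,0,0,0],[2,0,0,0],[3,0,0,0],[4,0,0,0]]
  ]
}}

```text
clock: 17.45
eef_pos: [0.5739, -0.1076, 0.0273]
orientation: [1.0, 0.004, 0.0, 0.0]
contact_force: [-1.6, -0.3, -1.1]
opening: -0.0003
grip_force: 1.0
```

>>> {"api": "servo_tool", "payload": {
  "targets": [
    [[1,0,0,0],[2,0,0,0],[3,0,0,0],[4,0,0,0]]
  ]
}}

```text
clock: 17.85
eef_pos: [0.5779, -0.1076, 0.0273]
orientation: [1.0, 0.004, 0.0, 0.0]
contact_force: [-1.5, -0.2, 0.0]
opening: 0.0001
grip_force: 1.0
```

>>> {"api": "servo_tool", "payload": {
  "targets": [
    [[1,0,0,0],[2,0,0,0],[3,0,0,0]]
  ]
}}

```text
clock: 18.15
eef_pos: [0.5805, -0.1075, 0.0272]
orientation: [1.0, 0.004, -0.0, 0.0]
contact_force: [-4.3, -0.6, 1.6]
opening: 0.0
grip_force: 2.0
```

>>> {"api": "servo_tool", "payload": {
  "targets": [
    [[0.5,0,0,0],[1,0,0,0],[1.5,0,0,0],[2,0,0,0]]
  ]
}}

```text
clock: 18.55
eef_pos: [0.5805, -0.1075, 0.0269]
orientation: [1.0, 0.004, -0.003, 0.0]
contact_force: [-6.0, -0.2, 3.9]
opening: -0.0002
grip_force: 3.6
```

>>> {"api": "servo_tool", "payload": {
  "targets": [
    [[0.5,0,0,0],[1,0,0,0],[1.5,0,0,0]]
  ]
}}

```text
clock: 18.85
eef_pos: [0.5804, -0.1074, 0.0266]
orientation: [1.0, 0.004, -0.004, 0.0]
contact_force: [-9.3, -1.0, 4.6]
opening: 0.0001
grip_force: 4.6
```

The wedge has stopped and the force is rising gently. I build up to about 16 N.

>>> {"api": "servo_tool", "payload": {
  "targets": [
    [[0.5,0,0,0],[1,0,0,0],[1.5,0,0,0],[1.5,0,0,0]]
  ]
}}

```text
clock: 19.25
eef_pos: [0.5804, -0.1074, 0.0261]
orientation: [1.0, 0.004, -0.006, 0.0]
contact_force: [-10.3, 0.3, 5.7]
opening: 0.0002
grip_force: 5.4
```

>>> {"api": "servo_tool", "payload": {
  "targets": [
    [[0.5,0,0,0],[1,0,0,0],[1,0,0,0]]
  ]
}}

```text
clock: 19.55
eef_pos: [0.5804, -0.1074, 0.0259]
orientation: [1.0, 0.004, -0.007, 0.0]
contact_force: [-12.3, 0.1, 6.6]
opening: -0.0
grip_force: 6.2
```

>>> {"api": "servo_tool", "payload": {
  "targets": [
    [[0.5,0,0,0],[1,0,0,0],[1.5,0,0,0],[1.5,0,0,0]]
  ]
}}

```text
clock: 19.95
eef_pos: [0.5804, -0.1073, 0.0255]
orientation: [1.0, 0.004, -0.008, 0.0]
contact_force: [-14.4, -1.0, 6.5]
opening: 0.0003
grip_force: 7.2
```

>>> {"api": "servo_tool", "payload": {
  "targets": [
    [[0.5,0,0,0],[1,0,0,0],[1,0,0,0],[1,0,0,0]]
  ]
}}

```text
clock: 20.35
eef_pos: [0.5804, -0.1074, 0.0252]
orientation: [1.0, 0.004, -0.009, 0.0]
contact_force: [-15.5, 0.0, 8.4]
opening: 0.0001
grip_force: 7.9
```

>>> {"api": "servo_tool", "payload": {
  "targets": [
    [[0.5,0,0,0],[1,0,0,0],[1.2,0,0,0],[1.2,0,0,0],[1.2,0,0,0]]
  ]
}}

```text
clock: 20.85
eef_pos: [0.5802, -0.1074, 0.0249]
orientation: [1.0, 0.004, -0.011, 0.0]
contact_force: [-16.3, 0.3, 9.0]
opening: -0.0
grip_force: 8.8
```

>>> {"api": "servo_tool", "payload": {
  "targets": [
    [[-3,0,0,0],[-7,0,0,0],[-12,0,0,0],[-20,0,0,0],[-30,0,0,0],[-30,0,0,0]]
  ]
}}

```text
clock: 21.45
eef_pos: [0.5595, -0.1076, 0.0275]
orientation: [1.0, 0.004, -0.0, 0.0]
contact_force: [0.3, 0.1, 0.1]
opening: 0.0003
grip_force: 0.0
```

```bash
python3 - <<'E'
from h import *
s=env.get_state();print(s['eef_pos'],s['contact_force'])
c=cap('wrist','w6')
# thick end predicted corners at top, z=.054, for end x=.5914
for x in (.585,.5915,.598): print(x,proj(c,[[x,-.122,.054],[x,-.089,.054]]).round(1).tolist())
g=cv2.cvtColor(c['color'],cv2.COLOR_RGB2HSV)
u=int(proj(c,[[.59,-.106,.054]])[0,0]);v0=int(proj(c,[[.59,-.106,.054]])[0,1])
for v in range(v0-14,v0+14,2): print(v,c['color'][v,u-3:u+4].mean(0).round().tolist(),ray(c,u,v,.054)[0].round(4))
E
```

```text
[ 0.55953323 -0.10763906  0.02751924] [0.29088468 0.06950652 0.12860389]
0.585 [[296.3, 220.4], [214.9, 219.8]]
0.5915 [[297.0, 205.1], [214.4, 204.6]]
0.598 [[297.7, 189.5], [213.8, 188.9]]
194 [162.0, 123.0, 83.0] 0.596
196 [162.0, 124.0, 83.0] 0.5952
198 [161.0, 123.0, 84.0] 0.5944
200 [161.0, 122.0, 84.0] 0.5935
202 [155.0, 119.0, 81.0] 0.5927
204 [165.0, 133.0, 88.0] 0.5919
206 [185.0, 153.0, 102.0] 0.591
208 [187.0, 155.0, 105.0] 0.5902
210 [186.0, 154.0, 103.0] 0.5893
212 [186.0, 154.0, 103.0] 0.5885
214 [186.0, 155.0, 103.0] 0.5876
216 [186.0, 154.0, 104.0] 0.5868
218 [186.0, 154.0, 103.0] 0.5859
220 [185.0, 154.0, 102.0] 0.585
```

The wedge stayed put after release, with its end at x 0.592. One confirming gentle push to about 18 N will make sure the remaining clamp force is enough.

>>> {"api": "servo_tool", "payload": {
  "targets": [
    [[6,0,0,0],[12,0,0,0],[17,0,0,0],[20,0,0,0],[22,0,0,0],[24,0,0,0],[26,0,0,0],[26,0,0,0]]
  ]
}}

```text
clock: 22.3
eef_pos: [0.5804, -0.1075, 0.0254]
orientation: [1.0, 0.004, -0.007, 0.0]
contact_force: [-8.6, 0.6, 4.7]
opening: 0.0001
grip_force: 4.7
```

>>> {"api": "servo_tool", "payload": {
  "targets": [
    [[1,0,0,0],[2,0,0,0],[2,0,0,0]]
  ]
}}

```text
clock: 22.6
eef_pos: [0.5804, -0.1075, 0.025]
orientation: [1.0, 0.004, -0.009, 0.0]
contact_force: [-11.4, 0.6, 6.1]
opening: 0.0002
grip_force: 6.1
```

>>> {"api": "servo_tool", "payload": {
  "targets": [
    [[1,0,0,0],[2,0,0,0],[3,0,0,0],[3,0,0,0],[3,0,0,0]]
  ]
}}

```text
clock: 23.1
eef_pos: [0.5802, -0.1076, 0.0241]
orientation: [1.0, 0.004, -0.012, 0.0]
contact_force: [-15.8, 0.7, 8.2]
opening: 0.0002
grip_force: 8.2
```

>>> {"api": "servo_tool", "payload": {
  "targets": [
    [[0.5,0,0,0],[1,0,0,0],[1.5,0,0,0],[1.5,0,0,0]]
  ]
}}

```text
clock: 23.5
eef_pos: [0.5801, -0.1077, 0.0238]
orientation: [1.0, 0.003, -0.014, 0.0]
contact_force: [-18.3, 0.6, 9.3]
opening: -0.0001
grip_force: 9.4
```

It reached 18.3 N with no further motion. I back off, rise clear and check that the wedge stays.

>>> {"api": "servo_tool", "payload": {
  "targets": [
    [[-3,0,0,0],[-8,0,0,0],[-15,0,0,0],[-25,0,0,0],[-35,0,0,0],[-35,0,-20,0],[-35,0,-60,0],[-35,0,-60,0]]
  ]
}}

```text
clock: 24.3
eef_pos: [0.5629, -0.1081, 0.0931]
orientation: [1.0, 0.004, 0.006, 0.001]
contact_force: [1.7, -0.5, 1.5]
opening: -0.0003
grip_force: 0.0
```

```bash
python3 - <<'E'
from h import *
s=env.get_state();print(s['clock'],s['eef_pos'],s['contact_force'])
c=cap('wrist','w6')
u,v0=proj(c,[[.592,-.106,.054]])[0].astype(int)
col=c['color'][v0-16:v0+16,u-3:u+4].mean((1,2)); v=v0-16+np.argmax(np.diff(col)); print('end x',ray(c,u,v+.5,.054)[0])
# jaw front / mould / stop row profile in top view is occluded by arm? check mould-stop gap on wrist image
E
```

```text
24.3 [ 0.56288351 -0.10811126  0.09305273] [ 1.67280779 -0.49137578  1.49393834]
end x 0.5916934279281564
```

>>> {"api": "servo_tool", "payload": {
  "targets": [
    [[0,0,0,0],[0,0,0,0],[0,0,0,0]]
  ]
}}

```text
clock: 24.65
eef_pos: [0.5568, -0.1075, 0.086]
orientation: [1.0, 0.004, -0.001, -0.0]
contact_force: [-0.1, 0.8, -0.7]
opening: -0.0
grip_force: 0.0
```

```bash
python3 -c "
from station import env
print(env.job_done())"
```

```text
the job is handed in; nothing more can be done
None
```

I handed the job in at 24.7 s: the wedge is driven in about 95 mm past the slot's mouth. It did not move under a final 18 N push and stayed put once released, with the arm clear. I did not measure the clamp force or check by camera that the mould touches the stop.

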